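# Lay a breakfast place in the kitchenette

## Task

Lay the breakfast place on the cork mat, for someone sitting on the robot's side: stand the egg cup in the middle of the small plate, and put the round wooden coaster on the mat to the right of the plate, level with it along the mat's long edge and with a clear gap of 7 cm between their rims. Stand the handleless coffee cup on the middle of the coaster, and the salt shaker on the mat midway in the gap between plate and coaster, in line with both. Everything stands upright; leave the pepper mill and sugar jar where they are.

Things in the scene. Friction and masses are not known exactly. Their poses are not given: they have to be found in the camera images.
- mat: Flat rectangular cork place mat, 170 mm deep (x) by 320 mm wide (y), 4 mm thick, fixed to the counter. Origin: centre of its underside, at counter height, so its top is 4 mm above the counter. Its x axis points across the mat, away from the robot; its y axis along the long edge to the left as seen from the robot. It may be turned up to 12 degrees.
- plate: Small round white ceramic plate, rim diameter 130 mm, 14 mm high, fixed on the left half of the mat. Origin: centre of its underside (on the mat's top, 4 mm above the counter); its flat inner floor lies 5 mm above that and is 80 mm across, sloping up to the rim around it. Its axes are parallel to the mat's.
- coaster: Loose round dark wooden coaster, diameter 66 mm, 10 mm thick. Origin: centre of its underside; z up. 20 to 45 g.
- cup: Loose white ceramic coffee cup (espresso tumbler) without handle, open at the top, straight wall of 54 mm outer diameter from 14 mm up to the rim at 65 mm, wall 4 mm, base 46 mm across. Origin: centre of its underside; z up. 100 to 200 g.
- eggcup: Loose white ceramic egg cup, 60 mm high: round foot 42 mm across, thin stem, open bowl of 46 mm outer diameter, straight-walled from 32 mm up to the rim at 60 mm. Origin: centre of the foot's underside; z up. 60 to 130 g.
- shaker: Loose salt shaker, closed cylinder 38 mm in diameter, 75 mm high, white ceramic with a steel cap that has small holes; straight-walled up to 66 mm. Origin: centre of its underside; z up. 80 to 170 g.
- mill: Loose turned wooden pepper mill, 54 mm in diameter, 147 mm high, at one side of the mat. Not to be moved. Origin: centre of its underside.
- sugar: Loose white ceramic sugar jar with steel lid, 84 mm in diameter, 100 mm high, at the other side of the mat. Not to be moved. Origin: centre of its underside.
Mind the look-alikes: they are no part of the job. What is shaped like the cup but green is not meant. Several things look just like the coaster: the one meant starts farthest from the robot's base.

How it is judged:
At the end, for the whole second after the job is handed in: Coaster flat on the mat, 168 mm right of the plate centre, +-15 mm each way; cup on it, centres within 10 mm; egg cup on the plate floor, centres within 12 mm; shaker on the mat 100 mm right of the plate centre, +-15 mm each way, 53-83 mm from the coaster centre; all upright (7 deg), at rest (x of coaster in the frame of plate between -0.015 and 0.015 m and y of coaster in the frame of plate between -0.183 and -0.153 m and height (world z) of each of coaster, shaker below 0.009 m and horizontal distance between cup and coaster below 0.01 m and z of cup in the frame of coaster between 0.007 and 0.013 m and horizontal distance between eggcup and plate below 0.012 m and height (world z) of eggcup below 0.013 m and x of shaker in the frame of plate between -0.015 and 0.015 m and y of shaker in the frame of plate between -0.115 and -0.085 m and horizontal distance between shaker and coaster between 0.053 and 0.083 m and angle between each of coaster, cup, eggcup, shaker's own z axis and vertical below 0.12 rad and linear speed of each of coaster, cup, eggcup, shaker below 0.02 m/s and angular speed of each of coaster, cup, eggcup, shaker below 0.2 rad/s); the robot touches nothing.
It fails at once if the pepper mill is pushed more than 20 mm or knocked over (distance of mill from where it was at the start of the episode above 0.02 m or angle between mill's own z axis and vertical above 0.4 rad).
It fails at once if the sugar jar is pushed more than 20 mm or knocked over (distance of sugar from where it was at the start of the episode above 0.02 m or angle between sugar's own z axis and vertical above 0.4 rad).
It also fails if it takes over 99 s, if anything falls off the work surface, if the arm or the gripper's body presses on something with over 40 N, if the wrist force passes 120 N, or if a joint passes its speed limit or range.

## Robot

A 7-joint arm with a two-finger parallel gripper is mounted at the origin on the work surface. World frame = base frame: x ahead of the robot, y to its left, z up, the work surface at z = 0. Lengths are in m, angles in rad, forces in N, time in s.
With the tool pointing down it reaches from about 0.425 to 0.875 m from the base axis. Payload 9.9 kg.
Tool frame: the origin (TCP) lies at the very end of the fingers, on their centre line; the grasp point (between the pads) lies 19 mm behind it; z points along the fingers, y is the line along which they close (so a half turn about z gives the same grasp; the last joint's range is limited). The gripper opens to 85 mm and grips with 20 to 120 N. Pads are 22 mm wide; open, the fingers measure 114 mm over their backs; the gripper's body (76 mm by 85 mm) begins 54 mm behind the grasp point. The pads swing forward as they close: fully open they stand 13 mm farther back than shut.
Start: joints at [-1.194, 0.576, 0.025, 1.437, -0.015, 1.129, -0.057], TCP at [0.3, 0.605, 0.231] pointing down, gripper open.
Joint ranges: [-2.76, 2.76], [-0.34, 2.15], [-1.52, 1.57], [0.19, 2.46], [-1.09, 4.23], [0.17, 1.99], [-2.82, 2.82]. Speed limits (rad/s): [2.22, 2.22, 3.01, 3.01, 3.14, 3.14, 3.14].

## Interface

Orientations are given as a rotation vector (axis times angle).
In Python, from rig import state, snapshot, camera_model, close_job, cut_out gives the robot as it stands.
- The arm moves only by the tool drive_tool, never from a script. Its argument "motion" is a list of rows, each a list of 7 numbers: the opening, from 0 (shut) to 1 (fully open), then the shift along the tool's x, y, z in mm, then the turn, a rotation vector about the tool's x, y, z in rad. A call has exactly 5 rows; each row shifts and turns the commanded pose from where the row before left it, along the tool's axes as they then stand; what a row does not reach is not made up. A row lasts 1/12 s, in which the tool goes at most 41.7 mm and 7.16 degrees, less where a joint would pass 70% of its speed; a pose out of reach is approached as far as the arm can. A call with a gripper value outside its range is refused whole. The fingers move at their own pace and stop on an object; the grip force is fixed at half the most. Time passes only in rows, so rows that do not move let the fingers close, or fill a call up. It gives the time, the measured TCP pose, the force, the opening and the grip force at its end, in the units of the state.
- state(): the state, without advancing time (a new reading comes with each control period).
- snapshot(name): name is "side" or "top"; returns the picture (420x560x3 uint8, blue, green, red); there is no depth.
- camera_model(name): a dict with "fx", "fy", "cx", "cy" (pixels), "dist" ([k1, k2, p1, p2, k3] as OpenCV has them; the pictures are not rectified), "rvec" (rotation vector, rad) and "tvec" (3), from world to camera coordinates, as OpenCV has them. Camera axes: x right, y down, z forward; pixel columns grow to the right and rows downward; lengths in m; the calibration is good to about 2 mm. A picture is of the moment at which its call begins. camera_model takes no time and is no camera call.
- close_job(): hands the job in; it is judged then, once.
Trained networks look in the newest picture that a camera, given by its name, has taken for a name from the list of things; names that differ only in an ending like _2 or _b are one class to them, and where a whole thing is asked for, a point or a joint stands for the part that bears it (a point fixed in the world has none). Each returns a list of dicts, best first, with "p" (0 to 1); they miss things now and then, are a little off and sometimes report something else, mostly with a low value. They report only what shows in the picture. A call takes as long as a camera call. They do not tell look-alikes from the thing itself.
- cut_out(camera, thing): "region" (420x560 bool, what is visible of it) and "centre" ([column, row] in pixels, amid what is visible of it).
The state is a dict: "t": time; "joint_positions": joint angles; "qd": joint speeds; "tau": joint torques, N m; "position": TCP position; "tool_rot": TCP orientation; "wrist_force": force on the tool from outside, world axes, zero at the start; "torque": the same for the moment, N m; "grip_width": opening from 0.0 (shut) to 1.0 (fully open); "gripper_force": force on a finger pad.
Only numpy, scipy, OpenCV 4.12 (cv2) and the standard library are available. Lean on these libraries where they do the work, as an engineer would, in place of code of your own. Each camera call takes 0.05 s, during which the arm holds its last target. There are 200 camera calls.

## Working session

There is one attempt and no reset: what is moved stays moved. The work goes in short steps, Python scripts to look and compute and a tool call to move; the robot and the scene stay as the last step left them, time stands still between calls to the robot, and variables do not carry over. Pictures are saved under pics/ and viewed, at most 14 in all, crops included, and the job is handed in when it is done.

Besides the shell and the picture viewer there is one more tool, called after ">>>" as name(argument=value, ...) on one line, values as JSON. drive_tool: Moves the arm, as the interface text tells. Its arguments: {"type":"object","properties":{"motion":{"type":"array","items":{"type":"array","items":{"type":"number"}}}},"required":["motion"]}

```bash
mkdir -p pics; python3 - <<'E'
from rig import *
import cv2
for n in("side","top"):
    cv2.imwrite(f"pics/{n}0.png",snapshot(n)); print(camera_model(n))
print(state())
E
```

```text
{'fx': 388.25724152812273, 'fy': 388.25724152812273, 'cx': 273.69851027931907, 'cy': 207.84419050290626, 'dist': array([-0.03547823,  0.        ,  0.        ,  0.        ,  0.        ]), 'rvec': array([ 2.14058801, -0.20240699,  0.09344219]), 'tvec': array([-0.45189062,  0.0903379 ,  0.95538219])}
{'fx': 447.2184239173157, 'fy': 447.2184239173157, 'cx': 286.81052947615706, 'cy': 206.33079796716407, 'dist': array([-0.05310438,  0.        ,  0.        ,  0.        ,  0.        ]), 'rvec': array([ 2.16265931, -2.21414394,  0.02889346]), 'tvec': array([0.03037332, 0.45554174, 1.14952035])}
{'t': 0.1, 'joint_positions': array([-1.1938014 ,  0.5764289 ,  0.02484453,  1.43778968, -0.01496741,
        1.12899115, -0.05650414]), 'qd': array([ 0.00043111, -0.00182633, -0.00212083, -0.00199315,  0.0019818 ,
       -0.00078942,  0.00054419]), 'tau': array([ 5.12467246e-03, -7.67298174e+01,  2.25754894e+00, -2.86600399e+01,
        1.59191532e-02,  8.67306080e-03, -3.20129698e-05]), 'position': array([0.29997528, 0.60425321, 0.2305538 ]), 'tool_rot': array([-7.17306739e-01, -3.05837079e+00,  2.22130586e-03]), 'wrist_force': array([ 0.98760499, -0.53051468, -1.3177931 ]), 'torque': array([-0.05189569, -0.0409888 , -0.06830934]), 'gripper_force': 0.0, 'grip_width': 1.001746854175674}
```

View pics/top0.png

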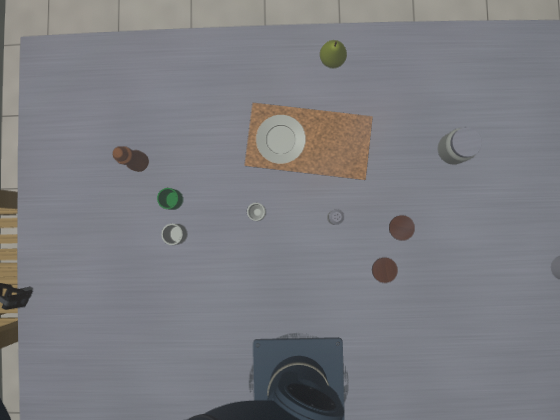

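View pics/side0.png

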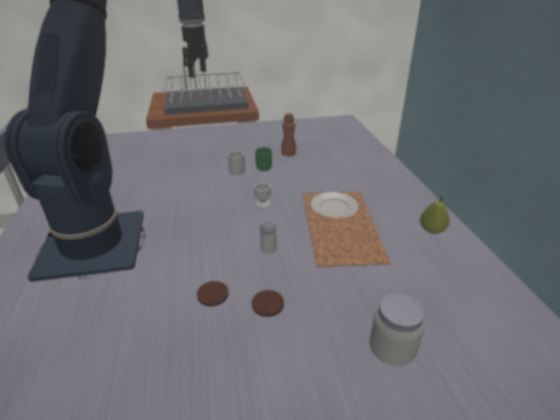

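The top picture shows the mat at about (309,142), with the plate at (281,139) and the egg cup at (257,212). The shaker is at (336,217), the white cup at (173,235) and the green one at (169,199). The coasters are at (402,228), which is the far one, and (385,270). The mill is at about (123,155) and the sugar jar at about (460,147). The side view agrees.

```bash
cat > h.py <<'E'
from rig import *
import cv2, numpy as np
from scipy.optimize import least_squares
DIM={'coaster':[(33,0),(33,10)],'cup':[(23,0),(27,14),(27,65)],'eggcup':[(21,0),(21,4),(23,32),(23,60)],
 'shaker':[(19,0),(19,66),(15,75)],'mill':[(27,0),(20,147)],'sugar':[(42,0),(42,80),(36,100)],'plate':[(40,0),(65,14)]}
CM={n:camera_model(n) for n in("side","top")}
A=np.linspace(0,2*np.pi,40,endpoint=False)
def proj(n,P):
    c=CM[n];K=np.array([[c['fx'],0,c['cx']],[0,c['fy'],c['cy']],[0,0,1]])
    return cv2.projectPoints(np.asarray(P,float).reshape(-1,3),c['rvec'],c['tvec'],K,c['dist'])[0][:,0]
def ray(n,px,z):
    c=CM[n];K=np.array([[c['fx'],0,c['cx']],[0,c['fy'],c['cy']],[0,0,1]])
    u=cv2.undistortPoints(np.asarray(px,float).reshape(-1,1,2),K,c['dist'])[:,0]
    R=cv2.Rodrigues(c['rvec'])[0];o=-R.T@c['tvec'];d=np.c_[u,np.ones(len(u))]@R
    return (o+d*((z-o[2])/d[:,2])[:,None])[:,:2]
def sil(n,thing,xy,z0):
    P=np.concatenate([np.c_[xy[0]+r/1e3*np.cos(A),xy[1]+r/1e3*np.sin(A),np.full(40,z0+h/1e3)] for r,h in DIM[thing]])
    H=cv2.convexHull(proj(n,P).astype(np.float32))[:,0]
    return np.r_[H.min(0),H.max(0)]
def fit(n,thing,region,z0=0):
    ys,xs=np.nonzero(region);b=np.array([xs.min()-.5,ys.min()-.5,xs.max()+.5,ys.max()+.5])
    s=least_squares(lambda p:sil(n,thing,p,z0)-b,ray(n,[(b[:2]+b[2:])/2],z0+.02)[0])
    return s.x,np.abs(s.fun).max()
def find(n,thing,z0=0):
    return [(round(d['p'],2),np.round(d['centre']),*[np.round(v,4) for v in fit(n,thing,d['region'],z0)]) for d in cut_out(n,thing) if d['p']>.2]
E
python3 - <<'E'
from h import *
for n in("top","side"):
    snapshot(n)
    for t in DIM:
        for r in find(n,t,.004 if t=='plate' else 0): print(n,t,*r)
    for d in cut_out(n,'mat')[:1]:
        c=max(cv2.findContours(d['region'].astype(np.uint8),0,1)[0],key=cv2.contourArea)[:,0]
        print('mat',d['p'],cv2.minAreaRect((ray(n,c,.004)*1000).astype(np.float32)))
E
```

```text
top coaster 0.66 [383. 269.] [ 0.2869 -0.2263] 2.2028
top coaster 0.6 [402. 230.] [ 0.3943 -0.2746] 1.6968
top cup 0.56 [174. 232.] [0.391  0.3131] 3.0931
top eggcup 0.52 [254. 211.] [0.443  0.1005] 2.3152
top shaker 0.73 [336. 218.] [ 0.4248 -0.1035] 0.8085
top mill 0.79 [130. 158.] [0.5912 0.428 ] 10.6953
top sugar 0.67 [459. 147.] [ 0.5983 -0.43  ] 4.9687
top plate 0.66 [280. 140.] [0.6302 0.033 ] 0.7812
mat 0.97 ((627.5274047851562, -40.26463317871094), (321.822998046875, 175.32339477539062), 82.46157836914062)
side coaster 0.9 [267. 304.] [ 0.3927 -0.2914] 6.6103
side coaster 0.76 [211. 291.] [ 0.2856 -0.2445] 6.3073
side cup 0.77 [233. 162.] [0.3919 0.3016] 1.5156
side cup 0.77 [263. 158.] [0.4873 0.3478] 3.6917
side eggcup 0.86 [263. 194.] [0.448  0.1204] 3.6888
side eggcup 0.31 [267. 305.] [ 0.3934 -0.2929] 10.1609
side shaker 0.73 [270. 238.] [ 0.4292 -0.0835] 6.3122
side mill 0.7 [287. 139.] [0.6134 0.4828] 9.2135
side sugar 0.8 [397. 327.] [ 0.6135 -0.4012] 9.9168
side plate 0.71 [334. 207.] [0.6291 0.023 ] 2.99
mat 0.95 ((630.6671142578125, -41.37261962890625), (324.81298828125, 172.84617614746094), 81.7203140258789)
```

```bash
cat >> h.py <<'E'
def tile(n,im,thing,xy,z0=0,w=36,s=7,draw=True):
    c=proj(n,[[*xy,z0+.03]])[0];x0,y0=np.round(c-w/2).astype(int)
    x0=max(x0,0);y0=max(y0,0)
    t=cv2.resize(im[y0:y0+w,x0:x0+w],None,fx=s,fy=s,interpolation=cv2.INTER_CUBIC)
    for r,h in ([DIM[thing][0],DIM[thing][-1]] if draw else []):
        P=np.c_[xy[0]+r/1e3*np.cos(A),xy[1]+r/1e3*np.sin(A),np.full(40,z0+h/1e3)]
        q=((proj(n,P)+.5-[x0,y0])*s-.5).round().astype(np.int32)
        cv2.polylines(t,[q],True,(0,0,255),1)
    cv2.putText(t,f"{thing} {x0},{y0}",(3,12),0,.4,(0,255,255),1)
    return t
E
cat > ov.py <<'E'
import sys
from h import *
EST={'coaster':(.3945,-.2755),'cup':(.391,.311),'eggcup':(.4445,.104),'shaker':(.425,-.1005),'mill':(.597,.44),'plate':(.630,.033)}
if __name__=="__main__":
    for n in("top","side"):
        im=snapshot(n)
        T=[tile(n,im,k,v,.004 if k=='plate' else 0,*( (60,4) if k in('mill','plate') else (36,7))) for k,v in EST.items()]
        T=[cv2.resize(t,(250,250)) for t in T]
        cv2.imwrite(f"pics/{sys.argv[1]}_{n}.png",np.vstack([np.hstack(T[:3]),np.hstack(T[3:])]))
E
python3 ov.py a
```

```text
(no output)
```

View pics/a_top.png

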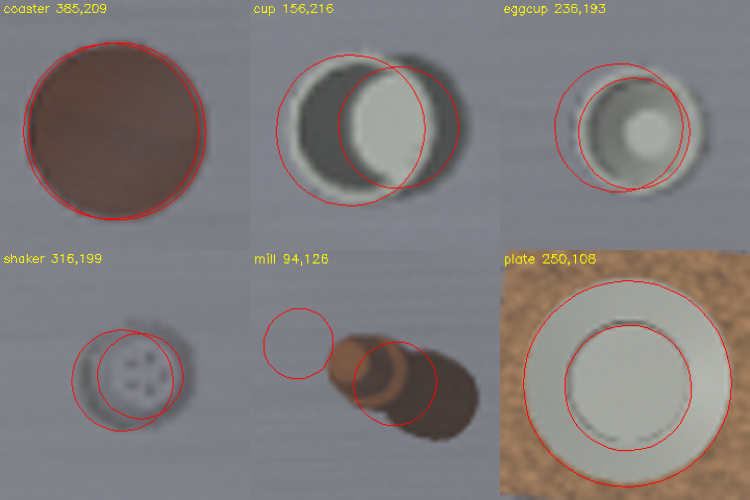

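View pics/a_side.png

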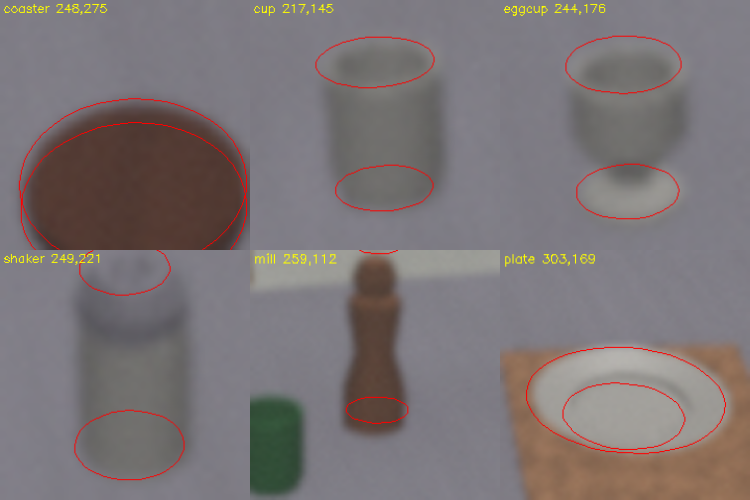

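The overlays are off by only a few pixels. Reading those offsets, I correct to these positions:

| Thing | x (m) | y (m) |
|---|---|---|
| coaster | .3945 | -.275 |
| cup | .393 | .306 |
| egg cup | .4445 | .0975 |
| shaker | .4245 | -.1025 |
| plate | .6305 | .0325 |

The mat is turned by about -7.9°. I'll turn the tool so that its y lies along the mat's x and keep it that way.

```bash
cat > go.py <<'E'
import sys,numpy as np,cv2
from rig import state
s=state();R=cv2.Rodrigues(s['tool_rot'])[0]
yaw=np.degrees(np.arctan2(R[1,1],R[0,1]))
x,y,z=map(float,sys.argv[1:4])
d=R.T@(np.array([x,y,z])-s['position'])*1000
print("t",round(s['t'],2),"pos",s['position'].round(4),"yaw_y",yaw.round(1),"tilt",np.degrees(np.arccos(-R[2,2])).round(2),"DELTA",d.round(1),"F",s['wrist_force'].round(1),"w",round(s['grip_width'],3),"gf",round(s['gripper_force'],1))
E

```

>>> drive_tool(motion=[[1,0,0,0,0,0,0.125],[1,0,0,0,0,0,0.125],[1,0,0,0,0,0,0.125],[1,0,0,0,0,0,0.125],[1,0,0,0,0,0,0.125]])

```text
t: 1.52
position: [0.3001, 0.6046, 0.2313]
tool_rot: [-1.631, -2.685, -0.0]
wrist_force: [0.9, 0.9, 0.7]
grip_width: 0.999
gripper_force: 0.0
```

>>> drive_tool(motion=[[1,0,0,0,0,0,0.125],[1,0,0,0,0,0,0.125],[1,0,0,0,0,0,0.125],[1,0,0,0,0,0,0.125],[1,0,0,0,0,0,0.125]])

```text
t: 1.93
position: [0.3001, 0.6047, 0.2313]
tool_rot: [-2.377, -2.053, -0.0]
wrist_force: [0.2, 0.6, 0.1]
grip_width: 1.007
gripper_force: 0.0
```

```bash
python3 go.py .3945 -.275 .15
```

```text
t 1.93 pos [0.3001 0.6047 0.2313] yaw_y -8.4 tilt 0.01 DELTA [-856.6  221.4   81.2] F [0.2 0.6 0.1] w 1.007 gf 0.0
```

>>> drive_tool(motion=[[1,-30,25,0,0,0,0],[1,-30,25,0,0,0,0],[1,-30,25,0,0,0,0],[1,-30,25,0,0,0,0],[1,-30,25,0,0,0,0]])

```text
t: 2.35
position: [0.4036, 0.4371, 0.2314]
tool_rot: [-2.371, -2.061, -0.001]
wrist_force: [1.5, -0.4, 0.2]
grip_width: 0.998
gripper_force: 0.0
```

>>> drive_tool(motion=[[1,-30,25,0,0,0,0],[1,-30,25,0,0,0,0],[1,-30,25,0,0,0,0],[1,-30,25,0,0,0,0],[1,-30,25,0,0,0,0]])

```text
t: 2.77
position: [0.5066, 0.2711, 0.2316]
tool_rot: [-2.371, -2.061, -0.001]
wrist_force: [0.5, -0.5, -0.3]
grip_width: 0.998
gripper_force: 0.0
```

>>> drive_tool(motion=[[1,-35,5,0,0,0,0],[1,-35,5,0,0,0,0],[1,-35,5,0,0,0,0],[1,-35,5,0,0,0,0],[1,-35,5,0,0,0,0]])

```text
t: 3.18
position: [0.506, 0.0943, 0.2315]
tool_rot: [2.371, 2.061, 0.001]
wrist_force: [-0.2, 0.1, 0.0]
grip_width: 1.001
gripper_force: 0.0
```

>>> drive_tool(motion=[[1,-35,5,0,0,0,0],[1,-35,5,0,0,0,0],[1,-35,5,0,0,0,0],[1,-35,5,0,0,0,0],[1,-35,5,0,0,0,0]])

```text
t: 3.6
position: [0.5064, -0.0825, 0.2316]
tool_rot: [2.371, 2.061, 0.001]
wrist_force: [1.3, -0.9, -0.2]
grip_width: 1.0
gripper_force: 0.0
```

>>> drive_tool(motion=[[1,-35,-15,0,0,0,0],[1,-35,-15,0,0,0,0],[1,-35,-15,0,0,0,0],[1,-35,-15,0,0,0,0],[1,-35,-15,0,0,0,0]])

```text
t: 4.02
position: [0.4068, -0.2451, 0.2316]
tool_rot: [2.371, 2.061, 0.001]
wrist_force: [0.7, -1.0, -0.5]
grip_width: 1.0
gripper_force: 0.0
```

```bash
python3 go.py .3945 -.275 .03
```

```text
t 4.02 pos [ 0.4068 -0.2451  0.2316] yaw_y -8.0 tilt 0.04 DELTA [-31.4  -8.1 201.6] F [ 0.7 -1.  -0.5] w 1.0 gf 0.0
```

>>> drive_tool(motion=[[1,-10,-3,38,0,0,0],[1,-10,-3,38,0,0,0],[1,-10,-2,38,0,0,0],[1,0,0,38,0,0,0],[1,0,0,30,0,0,0]])

```text
t: 4.43
position: [0.3949, -0.2728, 0.0472]
tool_rot: [-2.372, -2.059, 0.001]
wrist_force: [1.1, 0.5, -0.2]
grip_width: 0.994
gripper_force: 0.0
```

```bash
python3 go.py .3945 -.275 .0; python3 - <<'E'
from h import *
for n in("top","side"): 
    im=snapshot(n); cv2.imwrite(f"pics/c_{n}.png",tile(n,im,'coaster',(.3945,-.275),0,70,8))
E
```

```text
t 4.43 pos [ 0.3949 -0.2728  0.0472] yaw_y -8.1 tilt 0.04 DELTA [-2.3 -0.1 47.2] F [ 1.1  0.5 -0.2] w 0.994 gf 0.0
```

View pics/c_side.png

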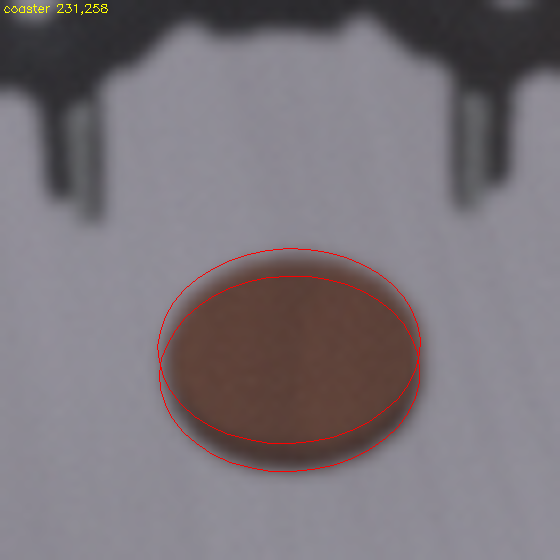

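The side view shows the coaster at about (268,303) between the open fingers, whose middle is at about col 266. The overlay fits to 1 px. I'll descend further.

>>> drive_tool(motion=[[1,-2,0,15,0,0,0],[1,0,0,10,0,0,0],[1,0,0,10,0,0,0],[1,0,0,5,0,0,0],[1,0,0,0,0,0,0]])

```text
t: 4.95
position: [0.396, -0.2744, 0.01]
tool_rot: [2.371, 2.061, 0.001]
wrist_force: [-0.4, 0.1, 0.3]
grip_width: 0.996
gripper_force: 0.0
```

```bash
python3 go.py .3945 -.275 -.006; python3 - <<'E'
from h import *
print(proj("side",[[.395,-.273,.06]]))
for n in("side",): 
    im=snapshot(n); cv2.imwrite(f"pics/d_{n}.png",tile(n,im,'coaster',(.3945,-.275),0,50,10))
E
```

```text
t 4.95 pos [ 0.396  -0.2744  0.01  ] yaw_y -8.0 tilt 0.04 DELTA [-0.8 -1.4 16. ] F [-0.4  0.1  0.3] w 0.996 gf 0.0
[[266.15197712 281.48268655]]
```

View pics/d_side.png

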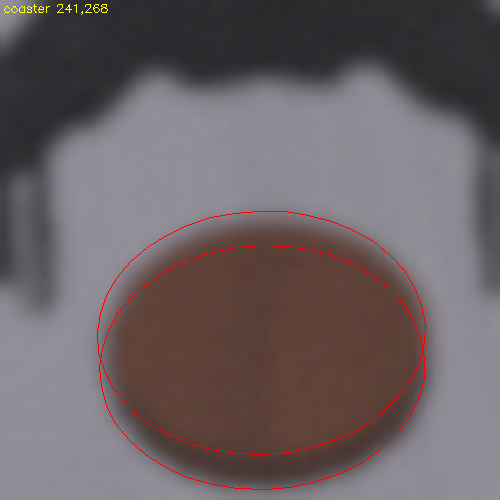

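>>> drive_tool(motion=[[1,-1,-1,8,0,0,0],[1,0,0,7,0,0,0],[1,0,0,0,0,0,0],[0.8,0,0,0,0,0,0],[0.8,0,0,0,0,0,0]])

```text
t: 5.42
position: [0.3942, -0.2752, -0.0057]
tool_rot: [-2.371, -2.06, 0.0]
wrist_force: [0.5, 0.4, -0.0]
grip_width: 0.8
gripper_force: 0.2
```

>>> drive_tool(motion=[[0,0,0,0,0,0,0],[0,0,0,0,0,0,0],[0,0,0,0,0,0,0],[0,0,0,0,0,0,0],[0,0,0,0,0,0,0]])

```text
t: 5.83
position: [0.3943, -0.2752, -0.0049]
tool_rot: [2.371, 2.06, 0.001]
wrist_force: [-0.6, 1.4, 11.2]
grip_width: 0.742
gripper_force: 62.6
```

>>> drive_tool(motion=[[0,0,0,-5,0,0,0],[0,0,0,-10,0,0,0],[0,0,0,-20,0,0,0],[0,0,0,-20,0,0,0],[0,0,0,-25,0,0,0]])

```text
t: 6.25
position: [0.3937, -0.2748, 0.0748]
tool_rot: [-2.37, -2.059, 0.001]
wrist_force: [0.8, -0.4, -0.1]
grip_width: 0.74
gripper_force: 65.7
```

```bash
python3 go.py .6075 -.134 .06; python3 - <<'E'
from h import *
im=snapshot("side"); cv2.imwrite("pics/e.png",tile("side",im,'coaster',(.3945,-.275),.07,50,8))
E
```

```text
t 6.25 pos [ 0.3937 -0.2748  0.0748] yaw_y -8.0 tilt 0.1 DELTA [169.3 192.1  14.6] F [ 0.8 -0.4 -0.1] w 0.74 gf 65.7
```

View pics/e.png

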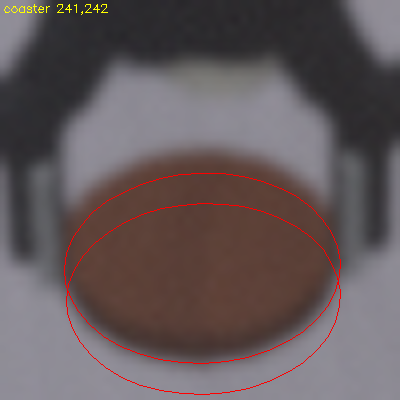

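The coaster is held and level, with its centre at about (266,276).

>>> drive_tool(motion=[[0,15,18,0,0,0,0],[0,19,22,0,0,0,0],[0,19,22,0,0,0,0],[0,19,22,0,0,0,0],[0,19,22,0,0,0,0]])

```text
t: 6.72
position: [0.513, -0.1988, 0.0746]
tool_rot: [2.371, 2.06, 0.0]
wrist_force: [-0.1, -0.7, -0.8]
grip_width: 0.742
gripper_force: 65.7
```

>>> drive_tool(motion=[[0,19,22,0,0,0,0],[0,19,22,0,0,0,0],[0,20,22,0,0,0,0],[0,20,20,0,0,0,0],[0,0,0,0,0,0,0]])

```text
t: 7.13
position: [0.6128, -0.1288, 0.0739]
tool_rot: [2.364, 2.069, 0.006]
wrist_force: [-0.7, 0.4, -0.5]
grip_width: 0.739
gripper_force: 65.8
```

```bash
python3 go.py .6075 -.134 .0005
```

```text
t 7.13 pos [ 0.6128 -0.1288  0.0739] yaw_y -7.6 tilt 0.21 DELTA [-6.1 -4.7 73.4] F [-0.7  0.4 -0.5] w 0.739 gf 65.8
```

>>> drive_tool(motion=[[0,-3,-2,20,0,0,0],[0,-1,0,20,0,0,0],[0,0,0,15,0,0,0],[0,0,0,10,0,0,0],[0,0,0,0,0,0,0]])

```text
t: 7.55
position: [0.6041, -0.1379, 0.0074]
tool_rot: [-2.369, -2.059, 0.003]
wrist_force: [-1.4, 1.1, -0.3]
grip_width: 0.741
gripper_force: 65.8
```

```bash
python3 go.py .6075 -.134 -.0005
```

```text
t 7.55 pos [ 0.6041 -0.1379  0.0074] yaw_y -8.0 tilt 0.19 DELTA [4.3 2.9 7.9] F [-1.4  1.1 -0.3] w 0.741 gf 65.8
```

>>> drive_tool(motion=[[0,2,1,0,0,0,0],[0,2,2,2,0,0,0],[0,0,0,3,0,0,0],[0,0,0,3,0,0,0],[0,0,0,0,0,0,0]])

```text
t: 7.97
position: [0.609, -0.1345, 0.0012]
tool_rot: [-2.371, -2.061, -0.0]
wrist_force: [-0.8, -0.6, -0.1]
grip_width: 0.745
gripper_force: 65.8
```

```bash
python3 go.py .6075 -.134 -.0005
```

```text
t 7.97 pos [ 0.609  -0.1345  0.0012] yaw_y -8.0 tilt 0.0 DELTA [ 0.3 -1.6  1.7] F [-0.8 -0.6 -0.1] w 0.745 gf 65.8
```

Nudge it down, release and lift.

>>> drive_tool(motion=[[0,0,-1,2,0,0,0],[0,0,0,0,0,0,0],[1,0,0,0,0,0,0],[1,0,0,0,0,0,0],[1,0,0,0,0,0,0]])

```text
t: 8.38
position: [0.608, -0.1346, -0.0006]
tool_rot: [-2.371, -2.061, 0.0]
wrist_force: [-0.3, -0.8, -0.8]
grip_width: 1.002
gripper_force: 0.0
```

>>> drive_tool(motion=[[1,0,0,0,0,0,0],[1,0,0,-20,0,0,0],[1,0,0,-40,0,0,0],[1,0,0,-40,0,0,0],[1,0,0,-40,0,0,0]])

```text
t: 8.8
position: [0.6074, -0.1347, 0.1407]
tool_rot: [-2.371, -2.06, 0.002]
wrist_force: [1.2, 0.0, -0.9]
grip_width: 0.999
gripper_force: 0.0
```

```bash
python3 go.py .393 .306 .16
```

```text
t 8.8 pos [ 0.6074 -0.1347  0.1407] yaw_y -8.0 tilt 0.07 DELTA [ 406.3 -274.   -19.2] F [ 1.2  0.  -0.9] w 0.999 gf 0.0
```

>>> drive_tool(motion=[[1,27,-18,-4,0,0,0],[1,27,-18,-4,0,0,0],[1,27,-18,-4,0,0,0],[1,27,-18,-4,0,0,0],[1,27,-18,-4,0,0,0]])

```text
t: 9.22
position: [0.5368, 0.0128, 0.1596]
tool_rot: [-2.372, -2.06, -0.001]
wrist_force: [0.6, 0.3, -0.3]
grip_width: 1.0
gripper_force: 0.0
```

>>> drive_tool(motion=[[1,27,-18,0,0,0,0],[1,27,-18,0,0,0,0],[1,27,-18,0,0,0,0],[1,27,-18,0,0,0,0],[1,27,-18,0,0,0,0]])

```text
t: 9.63
position: [0.4665, 0.1591, 0.1595]
tool_rot: [-2.372, -2.06, -0.001]
wrist_force: [0.2, 0.9, 0.1]
grip_width: 0.998
gripper_force: 0.0
```

>>> drive_tool(motion=[[1,27,-18,0,0,0,0],[1,27,-18,0,0,0,0],[1,27,-18,0,0,0,0],[1,27,-18,0,0,0,0],[1,0,0,0,0,0,0]])

```text
t: 10.05
position: [0.4078, 0.2813, 0.1589]
tool_rot: [-2.36, -2.069, 0.0]
wrist_force: [0.3, 0.3, 0.6]
grip_width: 0.999
gripper_force: 0.0
```

```bash
python3 go.py .393 .306 .025; python3 - <<'E'
from h import *
for n in("top","side"):
    snapshot(n)
    for r in find(n,'coaster',.004): print(n,*r)
E
```

```text
t 10.05 pos [0.4078 0.2813 0.1589] yaw_y -7.5 tilt 0.17 DELTA [ 22.3 -17.6 133.9] F [0.3 0.3 0.6] w 0.999 gf 0.0
top 0.93 [344. 150.] [ 0.605  -0.1342] 1.3473
top 0.64 [384. 269.] [ 0.2859 -0.2259] 1.0981
side 0.98 [214. 291.] [ 0.2871 -0.2487] 6.4195
side 0.58 [342. 246.] [ 0.6013 -0.1424] 3.3925
side 0.26 [270. 238.] [ 0.4284 -0.0886] 11.1053
```

>>> drive_tool(motion=[[1,14,-10,10,0,0,0],[1,8,-7,15,0,0,0],[1,0,0,25,0,0,0],[1,0,0,0,0,0,0],[1,0,0,0,0,0,0]])

```text
t: 10.67
position: [0.3974, 0.2976, 0.1087]
tool_rot: [2.373, 2.058, -0.004]
wrist_force: [0.2, 0.3, 0.4]
grip_width: 1.0
gripper_force: 0.0
```

```bash
python3 go.py .393 .306 .02; python3 - <<'E'
from h import *
T=[]
for n in("top","side"):
    T.append(cv2.resize(tile(n,snapshot(n),'cup',(.393,.306),0,60,6),(390,390)))
cv2.imwrite("pics/f.png",np.hstack(T))
E
```

```text
t 10.67 pos [0.3974 0.2976 0.1087] yaw_y -8.1 tilt 0.16 DELTA [ 7.9 -5.4 88.7] F [0.2 0.3 0.4] w 1.0 gf 0.0
```

View pics/f.png

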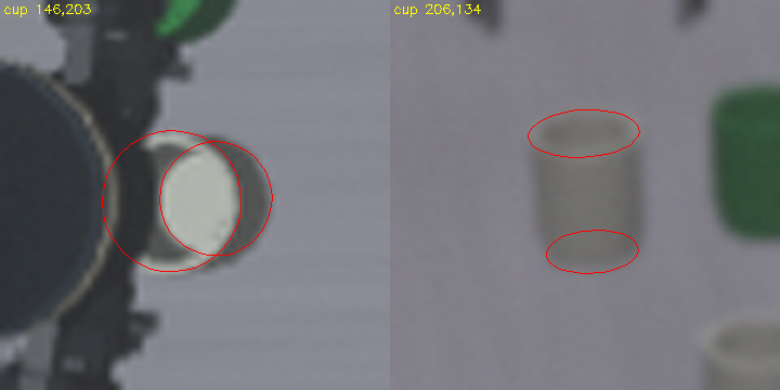

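The cup overlay fits within 1 px in both views, with the rim at about (160,226) in top coordinates. I'll descend and grasp.

>>> drive_tool(motion=[[1,8,-5,18,0,0,0],[1,0,0,25,0,0,0],[1,0,0,25,0,0,0],[1,0,0,20,0,0,0],[1,0,0,0,0,0,0]])

```text
t: 11.18
position: [0.3932, 0.3068, 0.0197]
tool_rot: [2.372, 2.06, -0.004]
wrist_force: [-0.5, -0.9, 0.9]
grip_width: 0.999
gripper_force: 0.0
```

```bash
python3 go.py .393 .306 .02
```

```text
t 11.18 pos [0.3932 0.3068 0.0197] yaw_y -8.1 tilt 0.15 DELTA [-0.8 -0.1 -0.3] F [-0.5 -0.9  0.9] w 0.999 gf 0.0
```

>>> drive_tool(motion=[[0.7,0,0,0,0,0,0],[0.7,0,0,0,0,0,0],[0,0,0,0,0,0,0],[0,0,0,0,0,0,0],[0,0,0,0,0,0,0]])

```text
t: 11.6
position: [0.3946, 0.3081, 0.0233]
tool_rot: [-2.372, -2.06, -0.005]
wrist_force: [-1.0, -1.9, 8.0]
grip_width: 0.628
gripper_force: 61.6
```

>>> drive_tool(motion=[[0,0,0,0,0,0,0],[0,0,0,-10,0,0,0],[0,0,0,-30,0,0,0],[0,0,0,-30,0,0,0],[0,0,0,-30,0,0,0]])

```text
t: 12.02
position: [0.3935, 0.3072, 0.1237]
tool_rot: [2.372, 2.06, -0.0]
wrist_force: [-0.1, 0.8, -2.4]
grip_width: 0.628
gripper_force: 63.8
```

```bash
python3 go.py .606 -.1345 .12
```

```text
t 12.02 pos [0.3935 0.3072 0.1237] yaw_y -8.1 tilt 0.01 DELTA [-407.5  272.3    3.8] F [-0.1  0.8 -2.4] w 0.628 gf 63.8
```

>>> drive_tool(motion=[[0,-15,10,-5,0,0,0],[0,-27,18,-5,0,0,0],[0,-28,19,0,0,0,0],[0,-28,19,0,0,0,0],[0,-28,19,0,0,0,0]])

```text
t: 12.43
position: [0.4607, 0.1699, 0.133]
tool_rot: [2.371, 2.061, 0.003]
wrist_force: [1.1, 0.7, -2.0]
grip_width: 0.627
gripper_force: 63.8
```

>>> drive_tool(motion=[[0,-28,19,0,0,0,0],[0,-28,19,0,0,0,0],[0,-28,19,0,0,0,0],[0,-28,19,0,0,0,0],[0,-28,19,0,0,0,0]])

```text
t: 12.85
position: [0.5352, 0.0175, 0.1329]
tool_rot: [2.371, 2.06, 0.002]
wrist_force: [0.3, 0.3, -2.1]
grip_width: 0.63
gripper_force: 63.8
```

>>> drive_tool(motion=[[0,-28,19,0,0,0,0],[0,-28,18,0,0,0,0],[0,-28,18,0,0,0,0],[0,-20,13,0,0,0,0],[0,-8,6,0,0,0,0]])

```text
t: 13.27
position: [0.5932, -0.1069, 0.1332]
tool_rot: [2.373, 2.053, -0.001]
wrist_force: [0.2, 0.0, -0.5]
grip_width: 0.626
gripper_force: 63.8
```

>>> drive_tool(motion=[[0,0,0,0,0,0,0],[0,0,0,0,0,0,0],[0,0,0,0,0,0,0],[0,0,0,0,0,0,0],[0,0,0,0,0,0,0]])

```text
t: 13.68
position: [0.5921, -0.1005, 0.1315]
tool_rot: [-2.369, -2.062, -0.0]
wrist_force: [-0.4, 0.2, -2.4]
grip_width: 0.631
gripper_force: 63.8
```

```bash
python3 go.py .606 -.1345 .06; python3 - <<'E'
from h import *
from rig import state
p=state()['position']; print(p)
T=[]
for n in("top","side"):
    im=snapshot(n)
    t=tile(n,im,'cup',p[:2],p[2]-.021,56,7); T.append(t)
cv2.imwrite("pics/g.png",np.hstack(T))
E
```

```text
t 13.68 pos [ 0.5921 -0.1005  0.1315] yaw_y -7.9 tilt 0.04 DELTA [-31.8  18.4  71.5] F [-0.4  0.2 -2.4] w 0.631 gf 63.8
[ 0.59214664 -0.10052598  0.13151023]
```

View pics/g.png

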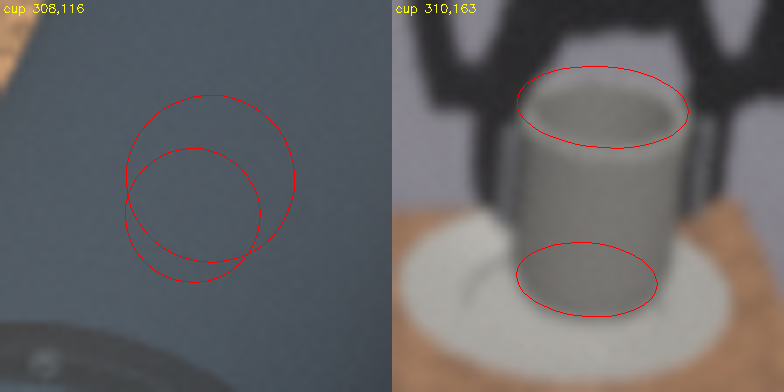

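The cup hangs centred in the grip within about 1 px (side view, rim at about (341,179)). I'll move over the coaster.

>>> drive_tool(motion=[[0,-16,9,10,0,0,0],[0,-16,9,15,0,0,0],[0,0,0,20,0,0,0],[0,0,0,20,0,0,0],[0,0,0,10,0,0,0]])

```text
t: 14.2
position: [0.6047, -0.1358, 0.0541]
tool_rot: [-2.37, -2.059, 0.002]
wrist_force: [-0.1, 0.0, -1.7]
grip_width: 0.625
gripper_force: 63.8
```

>>> drive_tool(motion=[[0,0,0,0,0,0,0],[0,0,0,0,0,0,0],[0,0,0,0,0,0,0],[0,0,0,0,0,0,0],[0,0,0,0,0,0,0]])

```text
t: 14.62
position: [0.6064, -0.1363, 0.0574]
tool_rot: [2.37, 2.06, 0.002]
wrist_force: [0.4, -0.7, -0.6]
grip_width: 0.625
gripper_force: 63.8
```

```bash
python3 go.py .606 -.1345 .037; python3 - <<'E'
from h import *
from rig import state
p=state()['position']
im=snapshot("side")
t=tile("side",im,'cup',p[:2],p[2]-.021,40,10)
cv2.imwrite("pics/h.png",t)
for r in find("side",'cup',p[2]-.021): print(*r)
for r in find("side",'coaster',.004): print(*r)
E
```

```text
t 14.62 pos [ 0.6064 -0.1363  0.0574] yaw_y -8.0 tilt 0.1 DELTA [ 1.7 -0.6 20.4] F [ 0.4 -0.7 -0.6] w 0.625 gf 63.8
0.76 [263. 159.] [0.4774 0.2696] 4.3007
0.55 [346. 224.] [ 0.6116 -0.1267] 4.0514
0.87 [213. 291.] [ 0.2871 -0.2442] 4.6931
0.69 [344. 247.] [ 0.6021 -0.1574] 6.7009
```

View pics/h.png

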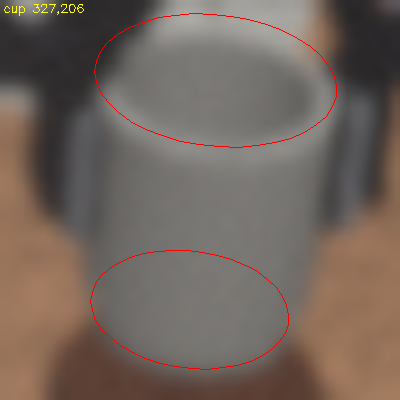

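The cup is over the coaster, whose edges show at tile columns 48 to 325 around the cup base. I'll lower it.

>>> drive_tool(motion=[[0,1,0,8,0,0,0],[0,0,0,6,0,0,0],[0,0,0,3,0,0,0],[0,0,0,0,0,0,0],[0,0,0,0,0,0,0]])

```text
t: 15.18
position: [0.6056, -0.1353, 0.0388]
tool_rot: [-2.371, -2.06, 0.001]
wrist_force: [-0.1, -0.1, -2.6]
grip_width: 0.627
gripper_force: 63.8
```

>>> drive_tool(motion=[[0,0,0,1,0,0,0],[0,0,0,1,0,0,0],[0,0,0,0,0,0,0],[0,0,0,0,0,0,0],[0,0,0,0,0,0,0]])

```text
t: 15.6
position: [0.606, -0.1354, 0.0375]
tool_rot: [2.371, 2.06, 0.0]
wrist_force: [0.7, -1.6, -0.1]
grip_width: 0.628
gripper_force: 63.8
```

```bash
python3 go.py .606 -.1345 .035
```

```text
t 15.6 pos [ 0.606  -0.1354  0.0375] yaw_y -8.0 tilt 0.03 DELTA [ 0.9 -0.2  2.5] F [ 0.7 -1.6 -0.1] w 0.628 gf 63.8
```

Force is rising from -2.6 to -0.1 N, so contact is starting. One more mm or two, then release.

>>> drive_tool(motion=[[0,0,0,1,0,0,0],[0,0,0,1,0,0,0],[0,0,0,0,0,0,0],[0,0,0,0,0,0,0],[0,0,0,0,0,0,0]])

```text
t: 16.02
position: [0.606, -0.1355, 0.0373]
tool_rot: [2.371, 2.06, 0.002]
wrist_force: [-5.4, 1.4, 20.2]
grip_width: 0.628
gripper_force: 65.6
```

>>> drive_tool(motion=[[1,0,0,0,0,0,0],[1,0,0,0,0,0,0],[1,0,0,0,0,0,0],[1,0,0,-10,0,0,0],[1,0,0,-30,0,0,0]])

```text
t: 16.43
position: [0.6035, -0.1344, 0.0725]
tool_rot: [-2.367, -2.057, 0.007]
wrist_force: [-0.3, -0.6, 0.3]
grip_width: 0.999
gripper_force: 0.0
```

>>> drive_tool(motion=[[1,0,0,-35,0,0,0],[1,0,0,-35,0,0,0],[1,10,-8,0,0,0,0],[1,20,-15,0,0,0,0],[1,25,-20,0,0,0,0]])

```text
t: 16.85
position: [0.5715, -0.0761, 0.1465]
tool_rot: [2.372, 2.055, 0.002]
wrist_force: [0.7, 1.2, 0.2]
grip_width: 1.004
gripper_force: 0.0
```

```bash
python3 go.py .4445 .0975 .015
```

```text
t 16.85 pos [ 0.5715 -0.0761  0.1465] yaw_y -8.2 tilt 0.18 DELTA [ 153.9 -150.8  130.9] F [0.7 1.2 0.2] w 1.004 gf 0.0
```

>>> drive_tool(motion=[[1,25,-25,0,0,0,0],[1,25,-25,0,0,0,0],[1,25,-25,0,0,0,0],[1,25,-25,0,0,0,0],[1,20,-20,0,0,0,0]])

```text
t: 17.27
position: [0.467, 0.0627, 0.1455]
tool_rot: [-2.37, -2.061, -0.0]
wrist_force: [0.2, -0.3, -0.3]
grip_width: 0.997
gripper_force: 0.0
```

>>> drive_tool(motion=[[1,15,-15,0,0,0,0],[1,0,0,0,0,0,0],[1,0,0,0,0,0,0],[1,0,0,0,0,0,0],[1,0,0,0,0,0,0]])

```text
t: 17.68
position: [0.4569, 0.0768, 0.1456]
tool_rot: [2.372, 2.058, 0.001]
wrist_force: [0.6, 0.3, -0.7]
grip_width: 1.001
gripper_force: 0.0
```

```bash
python3 go.py .4445 .0975 .015; python3 - <<'E'
from h import *
T=[]
im=snapshot("top"); im2=snapshot("side")
T=[tile("side",im2,'eggcup',(.4445,.0975),0,40,6),tile("top",im,'cup',(.606,-.1345),.014,40,6),tile("side",im2,'cup',(.606,-.1345),.014,40,6)]
cv2.imwrite("pics/i.png",np.hstack(T))
E
```

```text
t 17.68 pos [0.4569 0.0768 0.1456] yaw_y -8.1 tilt 0.06 DELTA [ 18.8 -15.3 130.5] F [ 0.6  0.3 -0.7] w 1.001 gf 0.0
```

View pics/i.png

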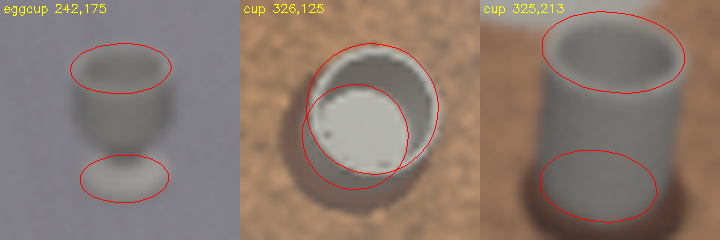

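The cup stands on the coaster near its centre (rim at about (344,143) in the top picture). The egg cup overlay fits within 0.5 px.

>>> drive_tool(motion=[[1,10,-8,10,0,0,0],[1,9,-7,20,0,0,0],[1,0,0,25,0,0,0],[1,0,0,0,0,0,0],[1,0,0,0,0,0,0]])

```text
t: 18.2
position: [0.4436, 0.0976, 0.0899]
tool_rot: [-2.373, -2.058, 0.004]
wrist_force: [0.2, 0.5, 0.5]
grip_width: 1.001
gripper_force: 0.0
```

```bash
python3 go.py .4445 .0975 .022
```

```text
t 18.2 pos [0.4436 0.0976 0.0899] yaw_y -8.1 tilt 0.15 DELTA [ 0.2  1.  67.9] F [0.2 0.5 0.5] w 1.001 gf 0.0
```

>>> drive_tool(motion=[[1,0,1,20,0,0,0],[1,0,0,25,0,0,0],[1,0,0,23,0,0,0],[1,0,0,0,0,0,0],[0.65,0,0,0,0,0,0]])

```text
t: 18.62
position: [0.4453, 0.0977, 0.0229]
tool_rot: [-2.373, -2.058, 0.001]
wrist_force: [0.4, -0.1, -0.1]
grip_width: 0.884
gripper_force: 0.0
```

>>> drive_tool(motion=[[0.65,0,0,0,0,0,0],[0,0,0,0,0,0,0],[0,0,0,0,0,0,0],[0,0,0,0,0,0,0],[0,0,0,0,0,0,0]])

```text
t: 19.03
position: [0.4459, 0.0987, 0.0241]
tool_rot: [2.371, 2.06, 0.004]
wrist_force: [-1.7, -0.9, 16.5]
grip_width: 0.5
gripper_force: 58.3
```

```bash
python3 go.py .6305 .0325 .12
```

```text
t 19.03 pos [0.4459 0.0987 0.0241] yaw_y -8.0 tilt 0.17 DELTA [-39.7 192.3 -95.5] F [-1.7 -0.9 16.5] w 0.5 gf 58.3
```

>>> drive_tool(motion=[[0,0,0,-10,0,0,0],[0,0,0,-20,0,0,0],[0,0,0,-25,0,0,0],[0,0,0,-25,0,0,0],[0,0,0,0,0,0,0]])

```text
t: 19.45
position: [0.4469, 0.0987, 0.1065]
tool_rot: [2.37, 2.059, 0.009]
wrist_force: [0.1, 0.5, -0.6]
grip_width: 0.491
gripper_force: 60.8
```

```bash
python3 go.py .6305 .0325 .12
```

```text
t 19.45 pos [0.4469 0.0987 0.1065] yaw_y -8.0 tilt 0.35 DELTA [-39.9 191.2 -12.5] F [ 0.1  0.5 -0.6] w 0.491 gf 60.8
```

>>> drive_tool(motion=[[0,-4,15,0,0,0,0],[0,-6,28,0,0,0,0],[0,-6,30,0,0,0,0],[0,-6,30,0,0,0,0],[0,-6,30,0,0,0,0]])

```text
t: 19.87
position: [0.5739, 0.0519, 0.1029]
tool_rot: [2.371, 2.061, 0.001]
wrist_force: [0.3, -0.7, -1.1]
grip_width: 0.496
gripper_force: 60.9
```

>>> drive_tool(motion=[[0,-6,30,0,0,0,0],[0,-6,28,0,0,0,0],[0,0,0,0,0,0,0],[0,0,0,0,0,0,0],[0,0,0,0,0,0,0]])

```text
t: 20.28
position: [0.6278, 0.0324, 0.1022]
tool_rot: [-2.371, -2.06, 0.001]
wrist_force: [0.0, 0.5, -0.9]
grip_width: 0.494
gripper_force: 61.0
```

```bash
python3 go.py .6305 .0325 .045
```

```text
t 20.28 pos [0.6278 0.0324 0.1022] yaw_y -8.0 tilt 0.05 DELTA [ 0.5  2.7 57.2] F [ 0.   0.5 -0.9] w 0.494 gf 61.0
```

>>> drive_tool(motion=[[0,0,3,12,0,0,0],[0,0,0,20,0,0,0],[0,0,0,17,0,0,0],[0,0,0,8,0,0,0],[0,0,0,0,0,0,0]])

```text
t: 20.7
position: [0.6296, 0.0324, 0.0431]
tool_rot: [-2.369, -2.06, 0.005]
wrist_force: [-1.3, -0.3, -1.1]
grip_width: 0.496
gripper_force: 61.0
```

```bash
python3 go.py .6305 .0325 .034; python3 - <<'E'
from h import *
from rig import state
p=state()['position']
im=snapshot("side")
cv2.imwrite("pics/j.png",tile("side",im,'eggcup',p[:2],p[2]-.024,50,10))
E
```

```text
t 20.7 pos [0.6296 0.0324 0.0431] yaw_y -8.0 tilt 0.23 DELTA [0.2 1.  9.1] F [-1.3 -0.3 -1.1] w 0.496 gf 61.0
```

View pics/j.png

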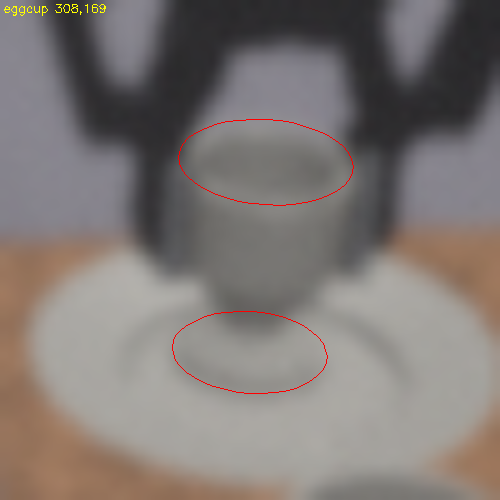

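The egg cup is upright in the grip over the plate centre, with its foot at about (333,205). I'll lower it to contact.

>>> drive_tool(motion=[[0,0,1,3,0,0,0],[0,0,0,3,0,0,0],[0,0,0,1,0,0,0],[0,0,0,0,0,0,0],[0,0,0,0,0,0,0]])

```text
t: 21.17
position: [0.6326, 0.0316, 0.0386]
tool_rot: [2.371, 2.06, 0.001]
wrist_force: [0.9, -0.7, -0.9]
grip_width: 0.496
gripper_force: 61.0
```

>>> drive_tool(motion=[[0,0,0,1,0,0,0],[0,0,0,1,0,0,0],[0,0,0,0,0,0,0],[0,0,0,0,0,0,0],[0,0,0,0,0,0,0]])

```text
t: 21.58
position: [0.6325, 0.0316, 0.0363]
tool_rot: [2.371, 2.06, 0.0]
wrist_force: [0.8, 0.4, -1.4]
grip_width: 0.488
gripper_force: 61.0
```

>>> drive_tool(motion=[[0,0,-1,1,0,0,0],[0,0,0,1,0,0,0],[0,0,0,0,0,0,0],[0,0,0,0,0,0,0],[0,0,0,0,0,0,0]])

```text
t: 22.0
position: [0.6314, 0.0318, 0.0343]
tool_rot: [2.371, 2.061, -0.0]
wrist_force: [0.1, -0.1, -1.7]
grip_width: 0.496
gripper_force: 61.0
```

>>> drive_tool(motion=[[0,0,0,1,0,0,0],[0,0,0,0,0,0,0],[0,0,0,0,0,0,0],[0,0,0,0,0,0,0],[0,0,0,0,0,0,0]])

```text
t: 22.42
position: [0.6316, 0.0317, 0.0335]
tool_rot: [2.371, 2.06, 0.0]
wrist_force: [-0.8, -0.2, 2.7]
grip_width: 0.496
gripper_force: 61.2
```

Contact. Release, rise and head for the shaker.

>>> drive_tool(motion=[[1,0,0,0,0,0,0],[1,0,0,0,0,0,0],[1,0,0,0,0,0,0],[1,0,0,-10,0,0,0],[1,0,0,-30,0,0,0]])

```text
t: 22.83
position: [0.6289, 0.032, 0.0705]
tool_rot: [-2.368, -2.058, 0.009]
wrist_force: [0.0, 1.0, 0.4]
grip_width: 0.999
gripper_force: 0.0
```

>>> drive_tool(motion=[[1,0,0,-35,0,0,0],[1,0,0,-35,0,0,0],[1,-10,-15,0,0,0,0],[1,-20,-28,0,0,0,0],[1,-20,-28,0,0,0,0]])

```text
t: 23.25
position: [0.554, -0.0078, 0.1444]
tool_rot: [2.369, 2.062, 0.003]
wrist_force: [-0.9, -1.9, 0.2]
grip_width: 0.997
gripper_force: 0.0
```

>>> drive_tool(motion=[[1,-20,-28,0,0,0,0],[1,-20,-28,0,0,0,0],[1,-20,-22,0,0,0,0],[1,0,0,0,0,0,0],[1,0,0,0,0,0,0]])

```text
t: 23.67
position: [0.4678, -0.0573, 0.1443]
tool_rot: [2.374, 2.057, 0.002]
wrist_force: [0.9, -0.2, 0.0]
grip_width: 0.997
gripper_force: 0.0
```

```bash
python3 go.py .4245 -.1025 .035; python3 - <<'E'
from h import *
im=snapshot("top"); im2=snapshot("side")
T=[tile("side",im2,'shaker',(.4245,-.1025),0,40,6),tile("top",im,'eggcup',(.6305,.0325),.009,40,6),tile("side",im2,'eggcup',(.6305,.0325),.009,40,6)]
cv2.imwrite("pics/k.png",np.hstack(T))
E
```

```text
t 23.67 pos [ 0.4678 -0.0573  0.1443] yaw_y -8.2 tilt 0.06 DELTA [-51.  -36.5 109.2] F [ 0.9 -0.2  0. ] w 0.997 gf 0.0
```

View pics/k.png

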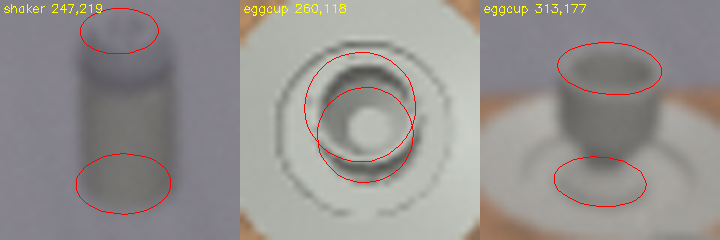

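The egg cup stands on the plate floor (foot ring at about (281,139) in the top picture), centred within about 1 px. The shaker overlay fits.

>>> drive_tool(motion=[[1,-20,-16,0,0,0,0],[1,-20,-13,0,0,0,0],[1,-11,-8,10,0,0,0],[1,0,0,20,0,0,0],[1,0,0,10,0,0,0]])

```text
t: 24.18
position: [0.4254, -0.1017, 0.1024]
tool_rot: [2.371, 2.061, 0.0]
wrist_force: [-1.3, -0.4, -0.4]
grip_width: 1.002
gripper_force: 0.0
```

>>> drive_tool(motion=[[1,0,0,0,0,0,0],[1,0,0,0,0,0,0],[1,0,0,0,0,0,0],[1,0,0,0,0,0,0],[1,0,0,0,0,0,0]])

```text
t: 24.6
position: [0.4255, -0.1015, 0.1039]
tool_rot: [2.37, 2.061, 0.001]
wrist_force: [0.2, -0.1, -0.2]
grip_width: 1.001
gripper_force: 0.0
```

```bash
python3 go.py .4245 -.1025 .025
```

```text
t 24.6 pos [ 0.4255 -0.1015  0.1039] yaw_y -8.0 tilt 0.07 DELTA [-1.1 -0.9 78.9] F [ 0.2 -0.1 -0.2] w 1.001 gf 0.0
```

>>> drive_tool(motion=[[1,-1,-1,19,0,0,0],[1,0,0,25,0,0,0],[1,0,0,25,0,0,0],[1,0,0,10,0,0,0],[1,0,0,0,0,0,0]])

```text
t: 25.02
position: [0.423, -0.1023, 0.0229]
tool_rot: [-2.37, -2.059, 0.002]
wrist_force: [-0.6, 0.8, 0.1]
grip_width: 1.001
gripper_force: 0.0
```

>>> drive_tool(motion=[[0.55,0,0,0,0,0,0],[0.55,0,0,0,0,0,0],[0.55,0,0,0,0,0,0],[0,0,0,0,0,0,0],[0,0,0,0,0,0,0]])

```text
t: 25.43
position: [0.4247, -0.1026, 0.0253]
tool_rot: [2.37, 2.06, 0.003]
wrist_force: [0.5, -0.1, 7.5]
grip_width: 0.426
gripper_force: 58.8
```

>>> drive_tool(motion=[[0,0,0,0,0,0,0],[0,0,0,0,0,0,0],[0,0,0,0,0,0,0],[0,0,0,0,0,0,0],[0,0,0,0,0,0,0]])

```text
t: 25.85
position: [0.4247, -0.1027, 0.0253]
tool_rot: [2.37, 2.06, 0.003]
wrist_force: [0.3, -0.3, 7.5]
grip_width: 0.417
gripper_force: 58.8
```

>>> drive_tool(motion=[[0,0,0,-10,0,0,0],[0,0,0,-20,0,0,0],[0,0,0,-30,0,0,0],[0,0,0,-35,0,0,0],[0,0,0,-25,0,0,0]])

```text
t: 26.27
position: [0.4235, -0.1028, 0.1468]
tool_rot: [2.372, 2.059, 0.001]
wrist_force: [0.4, 0.3, -0.9]
grip_width: 0.423
gripper_force: 60.3
```

```bash
python3 go.py .6168 -.0666 .12; python3 - <<'E'
from h import *
for n in("top","side"):
    snapshot(n)
    for t,z in(('plate',.004),('coaster',.004),('cup',.014)):
        for r in find(n,t,z): print(n,t,*r)
E
```

```text
t 26.27 pos [ 0.4235 -0.1028  0.1468] yaw_y -8.1 tilt 0.05 DELTA [ 63.  186.3  26.9] F [ 0.4  0.3 -0.9] w 0.423 gf 60.3
top plate 0.6 [273. 142.] [0.6302 0.033 ] 0.7812
top coaster 0.81 [390. 267.] [ 0.2857 -0.2408] 7.35
top cup 0.9 [169. 198.] [0.481  0.3123] 0.5654
top cup 0.87 [347. 145.] [ 0.6083 -0.1391] 1.6842
side plate 0.75 [341. 204.] [0.6303 0.0204] 3.5211
side coaster 0.72 [212. 293.] [ 0.2871 -0.2487] 6.4195
side coaster 0.67 [344. 251.] [ 0.5976 -0.165 ] 9.1269
side cup 0.6 [344. 231.] [ 0.6169 -0.1178] 4.9537
```

>>> drive_tool(motion=[[0,5,15,0,0,0,0],[0,9,28,0,0,0,0],[0,10,29,0,0,0,0],[0,10,29,0,0,0,0],[0,10,29,0,0,0,0]])

```text
t: 27.08
position: [0.5593, -0.0769, 0.143]
tool_rot: [-2.371, -2.059, 0.002]
wrist_force: [0.1, -0.9, -0.6]
grip_width: 0.419
gripper_force: 60.3
```

>>> drive_tool(motion=[[0,10,29,0,0,0,0],[0,9,25,0,0,0,0],[0,0,0,0,0,0,0],[0,0,0,0,0,0,0],[0,0,0,0,0,0,0]])

```text
t: 27.5
position: [0.6134, -0.0663, 0.1429]
tool_rot: [-2.371, -2.059, 0.004]
wrist_force: [-0.4, 0.5, -2.2]
grip_width: 0.427
gripper_force: 60.4
```

```bash
python3 go.py .6168 -.0666 .034
```

```text
t 27.5 pos [ 0.6134 -0.0663  0.1429] yaw_y -8.1 tilt 0.17 DELTA [  0.3   3.7 108.9] F [-0.4  0.5 -2.2] w 0.427 gf 60.4
```

>>> drive_tool(motion=[[0,0,3,15,0,0,0],[0,0,0,25,0,0,0],[0,0,0,25,0,0,0],[0,0,0,15,0,0,0],[0,0,0,0,0,0,0]])

```text
t: 27.92
position: [0.6143, -0.0663, 0.061]
tool_rot: [-2.369, -2.056, 0.007]
wrist_force: [-0.4, 0.9, -2.1]
grip_width: 0.423
gripper_force: 60.5
```

>>> drive_tool(motion=[[0,0,0,10,0,0,0],[0,0,0,10,0,0,0],[0,0,0,5,0,0,0],[0,0,0,0,0,0,0],[0,0,0,0,0,0,0]])

```text
t: 28.33
position: [0.6177, -0.0664, 0.0395]
tool_rot: [2.371, 2.06, 0.0]
wrist_force: [1.2, -0.1, -1.7]
grip_width: 0.422
gripper_force: 60.5
```

```bash
python3 go.py .6168 -.0666 .0293
```

```text
t 28.33 pos [ 0.6177 -0.0664  0.0395] yaw_y -8.0 tilt 0.01 DELTA [-0.4 -0.8 10.2] F [ 1.2 -0.1 -1.7] w 0.422 gf 60.5
```

>>> drive_tool(motion=[[0,0,0,4,0,0,0],[0,0,0,4,0,0,0],[0,0,0,0,0,0,0],[0,0,0,0,0,0,0],[0,0,0,0,0,0,0]])

```text
t: 28.75
position: [0.6177, -0.0663, 0.0314]
tool_rot: [2.371, 2.06, 0.0]
wrist_force: [0.5, -0.1, -1.5]
grip_width: 0.422
gripper_force: 60.5
```

>>> drive_tool(motion=[[0,0,0,1,0,0,0],[0,0,0,0,0,0,0],[0,0,0,0,0,0,0],[0,0,0,0,0,0,0],[0,0,0,0,0,0,0]])

```text
t: 29.17
position: [0.6176, -0.0663, 0.0303]
tool_rot: [2.371, 2.061, 0.0]
wrist_force: [0.1, 0.3, -1.5]
grip_width: 0.421
gripper_force: 60.5
```

>>> drive_tool(motion=[[0,0,0,1,0,0,0],[0,0,0,0,0,0,0],[0,0,0,0,0,0,0],[0,0,0,0,0,0,0],[0,0,0,0,0,0,0]])

```text
t: 29.58
position: [0.6178, -0.0663, 0.0294]
tool_rot: [2.371, 2.06, 0.0]
wrist_force: [1.0, 0.5, -0.4]
grip_width: 0.421
gripper_force: 60.6
```

>>> drive_tool(motion=[[0,0,0,1,0,0,0],[1,0,0,0,0,0,0],[1,0,0,0,0,0,0],[1,0,0,0,0,0,0],[1,0,0,-10,0,0,0]])

```text
t: 30.0
position: [0.6165, -0.066, 0.037]
tool_rot: [-2.37, -2.059, 0.003]
wrist_force: [-0.2, -0.4, 0.1]
grip_width: 0.958
gripper_force: 0.0
```

>>> drive_tool(motion=[[1,0,0,-30,0,0,0],[1,0,0,-35,0,0,0],[1,0,0,-35,0,0,0],[1,0,0,-35,0,0,0],[1,0,-30,0,0,0,0]])

```text
t: 30.42
position: [0.5954, -0.0637, 0.1808]
tool_rot: [2.362, 2.054, 0.015]
wrist_force: [1.0, -0.7, 1.3]
grip_width: 1.006
gripper_force: 0.0
```

>>> drive_tool(motion=[[1,0,-35,0,0,0,0],[1,0,-35,0,0,0,0],[1,0,-35,0,0,0,0],[1,0,-25,0,0,0,0],[1,0,0,0,0,0,0]])

```text
t: 30.83
position: [0.4537, -0.0434, 0.1737]
tool_rot: [-2.369, -2.057, 0.002]
wrist_force: [-0.1, 0.1, -0.0]
grip_width: 0.999
gripper_force: 0.0
```

```bash
python3 - <<'E'
from h import *
E={'coaster':((.606,-.1345),.004),'cup':((.606,-.1345),.014),'shaker':((.6168,-.0666),.004),'eggcup':((.6305,.0325),.009)}
T=[]
for n in("top","side"):
    im=snapshot(n);c=proj(n,[[.618,-.05,.03]])[0].astype(int);x0,y0=c-[50,37]
    t=cv2.resize(im[y0:y0+75,x0:x0+100],None,fx=4,fy=4,interpolation=cv2.INTER_CUBIC)
    for k,(xy,z) in E.items():
        for r,h in (DIM[k][0],DIM[k][-1]):
            q=proj(n,np.c_[xy[0]+r/1e3*np.cos(A),xy[1]+r/1e3*np.sin(A),np.full(40,z+h/1e3)])
            cv2.polylines(t,[((q+.5-[x0,y0])*4-.5).astype(np.int32)],True,(0,0,255),1)
    T.append(t)
    for k in E:
        for r in find(n,k,E[k][1]): print(n,k,*r)
cv2.imwrite("pics/l.png",np.hstack(T))
E
```

```text
top coaster 0.9 [382. 271.] [ 0.2874 -0.2247] 1.2981
top cup 0.9 [166. 199.] [0.4799 0.3146] 0.8863
top cup 0.6 [350. 142.] [ 0.6027 -0.136 ] 0.7391
top shaker 0.7 [317. 142.] [ 0.6198 -0.0662] 1.582
top eggcup 0.73 [280. 137.] [0.6293 0.0315] 0.8371
side coaster 0.83 [213. 293.] [ 0.2858 -0.2485] 6.4459
side coaster 0.76 [344. 252.] [ 0.6013 -0.1615] 8.9132
side cup 0.72 [265. 160.] [0.4897 0.2778] 4.0589
side cup 0.63 [342. 231.] [ 0.6157 -0.1273] 2.7344
side shaker 0.75 [342. 211.] [ 0.6402 -0.0069] 12.7565
side eggcup 0.83 [334. 192.] [0.6388 0.0498] 3.3095
```

View pics/l.png

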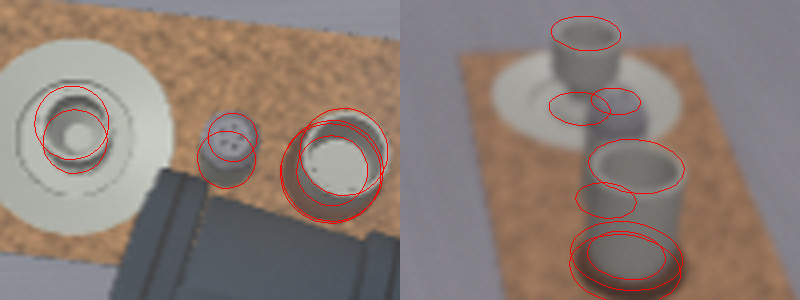

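The last picture shows all four upright and within about 1 px of target. In the left (top) tile the egg cup is on the plate at (72,130), the shaker at (228,145), and the cup on the coaster at (335,165). The gripper is clear, so I'm handing in.

```bash
python3 -c "
from rig import *
print(close_job())"
```

```text
the job is handed in; nothing more can be done
None
```

The breakfast place is laid and handed in after about 31 s of the 99 s: by the last pictures all four things stand upright about 3 mm or less from their targets, and the mill and sugar jar were not approached; no verdict came back.

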